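# Set a sheet blank overhanging in the filing fixture and clamp it

## Robot

A 6-joint arm with a two-finger parallel gripper is mounted at the origin on a cart in front of the work surface, level with it; the furniture and walls round the work are solid. World frame = base frame: x ahead of the robot, y to its left, z up, the work surface at z = 0. Lengths are in m, angles in rad, forces in N, time in s.
With the tool pointing down it reaches from about 0.35 to 0.975 m from the base axis. Payload 4.9 kg.
Tool frame: the origin (TCP) lies midway between the tips of the shut fingers; the grasp point (between the pads) lies 19 mm behind it; z points along the fingers, y is the line along which they close (so a half turn about z gives the same grasp; the last joint's range is limited). The gripper opens to 85 mm and grips with 20 to 120 N. Pads are 22 mm wide; open, the fingers measure 114 mm over their backs; the gripper's body (76 mm by 85 mm) begins 54 mm behind the grasp point. The pads swing forward as they close: fully open they stand 13 mm farther back than shut.
Start: joints at [1.022, 0.053, 1.613, -0, 1.476, -0.119], TCP at [0.26, 0.568, 0.231] pointing down, gripper open.
Joint ranges: [-3.01, 3.01], [-1.01, 2.22], [0.06, 2.58], [-1.02, 4.17], [0.09, 2.62], [-3.14, 3.14]. Speed limits (rad/s): [2.57, 2.57, 3.14, 3.14, 3.14, 3.14].

## Interface

Orientations are given as a rotation vector (axis times angle).
In Python, from station import ctrl gives the robot as it stands.
- The arm moves only by the shell command python3 -m handwheel 'ROWS' [FORCE]. ROWS is JSON, a list of rows, each an object with "gripper": the gripper command: -1 is fully open, 1 is shut, values between are in proportion; "offset": the shift along the tool's x, y, z in mm, a list of three; "rotation": the turn, a rotation vector about the tool's x, y, z in rad, a list of three. A call has exactly 8 rows; each row is the pose to reach, as a shift and turn from the pose commanded when the call began, along the tool's axes at that moment; what a row does not reach only later rows make up. A row lasts 1/8 s, in which the tool goes at most 62.5 mm and 10.7 degrees, less where a joint would pass 70% of its speed; a pose out of reach is approached as far as the arm can. A call with a gripper value outside its range is refused whole. The fingers move at their own pace and stop on an object; FORCE is the grip in N (left out, the last holds). Time passes only in rows, so rows that repeat a pose let the fingers close, or fill a call up. It gives the time, the measured TCP pose, the force, the opening and the grip force at its end, in the units of the state.
- ctrl.get_obs(): the state, without advancing time (a new reading comes with each control period).
- ctrl.get_image(name): name is "side" or "top"; returns a dict with "image" (384x512x3 uint8, red, green, blue), "fovy" (degrees; the focal length in pixels is half the picture's height over the tangent of half this angle, whatever the lens; pixels are square), "cx", "cy" (the principal point, pixels), "k1" (the pictures are not rectified: a ray, as slopes to the right and down, at radius r is drawn at 1 + k1 r^2 times it, then the intrinsics apply), "xyz" and "attitude" of the camera in the world. Camera axes: x right, y up, looking along -z (the intrinsics and any distortion apply to the point x, -y, -z); pixel columns grow to the right and rows downward; lengths in m; the calibration is good to about 2 mm. A picture is of the moment at which its call begins. There is no depth.
- ctrl.finish_job(): hands the job in; it is judged then, once.
The state is a dict: "t": time; "q": joint angles; "dq": joint speeds; "effort": joint torques, N m; "tool_pos": TCP position; "tool_rot": TCP orientation; "contact_force": force on the tool from outside, world axes, zero at the start; "wrist_torque": the same for the moment, N m; "opening": finger opening in m; "grip_force": force on a finger pad.
Only numpy, scipy, OpenCV 4.12 (cv2) and the standard library are available. Lean on these libraries where they do the work, as an engineer would, in place of code of your own. Each camera call takes 0.05 s, during which the arm holds its last target. There are 200 camera calls.

## Task

The brass sheet blank lying on the filing fixture is to be deburred. Only push it, never pick it up: slide it flat against the steel fence and along the bed until its edge stands out about 2 cm past the open right-hand end of the aluminium block, then press the red clamp handle all the way down so that the rubber foot locks the blank there. Leave the other things on the table alone.

Things in the scene. Friction and masses are not known exactly. Their poses are not given: they have to be found in the camera images.
- fixture: filing fixture, fixed: aluminium block with flat top (bed), z 30 mm. Origin on the table; +x points away from the robot to the fence, -y along the bed to the nose, the open end at the robot's right. Bed: x -62 to 42, y -95 to 95 mm. Steel fence along the far side, guiding face at x 30 mm, 12 mm above the bed. Toggle clamp on a shoulder behind it (x 42 to 107, y -95 to -53 mm)
- nose (a point): point at the top edge of the nose end of the bed, at fixture x 0, y -95, z 30 mm (axes as the fixture). With the blank against the fence its middle line passes over this point
- blank: loose flat brass sheet blank, 60 (x) x 130 (y) x 5 mm thick, about 0.3 kg, with two dark punched holes; starts wholly on the bed, a little off the fence and slightly askew. Origin at the centre of its underside; axes about as the fixture's. Against the fence its centre is at fixture x = 0
- blank_lead (a point): middle of the blank's short edge nearest the nose, half-way up the thickness (65 mm from the blank's centre). In the nose's frame its -y value is the overhang
- clamp_handle (a joint): angle of the red clamp handle in rad: 0 = fully down, level and locked (a stop); starts raised, about 0.7 to 0.9. The toggle goes past its dead centre at about 0.04 and stays shut; friction holds the handle where it is left. Pressing takes roughly 3 N, up to about 10 N near the end
- clamp_pivot (a point): hinge axis of the handle (along the fixture's y), at fixture x 78, y -74, z 46 mm. The handle points from here along the fixture's +x, away from the work, raised by the joint angle; its red grip is a round bar of 17 mm diameter from 30 to 92 mm from the pivot. Push on its upper side
- handle_end (a point): tip of the red handle on its middle line, 92 mm from the pivot
- clamp_arm: steel arm of the clamp with a black rubber foot (17 mm diameter); origin on its hinge at fixture x 54, y -74, z 52 mm. Handle up: it stands raised over the fence (top about 115 mm above the table, foot over fixture x 25); it swings down with the handle until the foot presses on the blank, with about 11 N, at fixture x 2, y -74 mm
- caliper: digital caliper, 230 x 82 x 13 mm, lying left of the fixture; leave alone (origin centre of its underside)
- marker: blue marker pen, 130 x 18 x 16 mm, lying; leave alone
- hex_key: black hex key, 93 x 33 x 6 mm, lying; leave alone
- yellow_cap: yellow end cap, 60 mm across, 30 mm high; leave alone
- die_ring: aluminium ring, 68 mm across, 18 mm high; leave alone
- puck: black round heater puck, 68 mm across, 26 mm high; leave alone

How it is judged:
On the way:
1. with the clamp still open, the blank lies against the fence and overhangs the nose by 12 to 28 mm (y of blank_lead in the frame of nose between -0.028 and -0.012 m and x of blank in the frame of fixture above -0.004 m and angle between the y axis of blank and the y axis of fixture, either way round below 0.05 rad and value of joint clamp_handle above 0.4 rad), for 0.2 s.
At the end, for the whole second after the job is handed in: The blank lies flat on the bed, against the fence (within 4 mm and 0.05 rad), its edge 12 to 28 mm past the nose; the clamp handle is fully down (below 0.05 rad) and the foot presses on the blank with more than 4 N (y of blank_lead in the frame of nose between -0.028 and -0.012 m and x of blank in the frame of fixture above -0.004 m and angle between the y axis of blank and the y axis of fixture, either way round below 0.05 rad and angle between blank's own z axis and vertical below 0.05 rad and value of joint clamp_handle below 0.05 rad and contact force between clamp_arm and blank above 4 N and linear speed of blank below 0.01 m/s); the robot touches nothing.
It fails at once if the blank is lifted more than 6 mm off the bed (z of blank in the frame of fixture above 0.036 m).
It fails at once if the blank is tipped or pushed off the bed (angle between blank's own z axis and vertical above 0.12 rad).
It fails at once if another thing is disturbed (moved more than 15 mm) (distance of any of caliper, marker, hex_key, yellow_cap, puck, die_ring from where it was at the start of the episode above 0.015 m).
It also fails if it takes over 61 s, if anything falls off the work surface, if the arm or the gripper's body presses on something with over 40 N, if the wrist force passes 120 N, or if a joint passes its speed limit or range.

## Working session

There is one attempt and no reset: what is moved stays moved. The work goes in short steps, Python scripts to look and compute and a shell command to move; the robot and the scene stay as the last step left them, time stands still between calls to the robot, and variables do not carry over. Pictures are saved under pics/ and viewed, at most 10 in all, crops included, and the job is handed in when it is done.

```bash
ls; mkdir -p pics; python3 - <<'E'
from station import ctrl
import cv2
print(ctrl.get_obs())
for n in("side","top"):
    d=ctrl.get_image(n); cv2.imwrite(f"pics/{n}0.png",d["image"][:,:,::-1]); print({k:v for k,v in d.items() if k!="image"})
E
```

```text
pics
{'t': 0.0, 'q': array([ 1.02199845e+00,  5.33686395e-02,  1.61428364e+00, -5.26206242e-06,
        1.47602763e+00, -1.18987910e-01]), 'dq': array([ 0.00158815, -0.00084401, -0.00012111, -0.00011024,  0.00036656,
       -0.0001931 ]), 'effort': array([-4.65960093e-04, -3.93679333e+01, -3.70178461e+01, -6.40105850e-05,
        6.89520588e-03,  1.00710889e-05]), 'tool_pos': array([0.26010122, 0.56761748, 0.23006192]), 'tool_rot': array([-0.66981316, -3.06866074,  0.0030996 ]), 'contact_force': array([0.07585024, 0.2278879 , 0.44847197]), 'wrist_torque': array([-0.01762302,  0.02809621, -0.01143778]), 'grip_force': 0.0, 'opening': 0.08543942959678846}
{'fovy': 49.60655198734841, 'cx': 253.92256398831267, 'cy': 195.5948148906356, 'k1': 0.010280543748707079, 'xyz': array([0.59942804, 0.87323507, 0.90655614]), 'attitude': array([0.02373837, 1.27187796, 2.86959044])}
{'fovy': 54.995873768895315, 'cx': 248.41910430198308, 'cy': 193.82320690672577, 'k1': -0.013252730654097352, 'xyz': array([ 0.44763717, -0.08263199,  1.31699803]), 'attitude': array([ 0.07760172, -0.07839357, -1.55620627])}
```

View pics/side0.png

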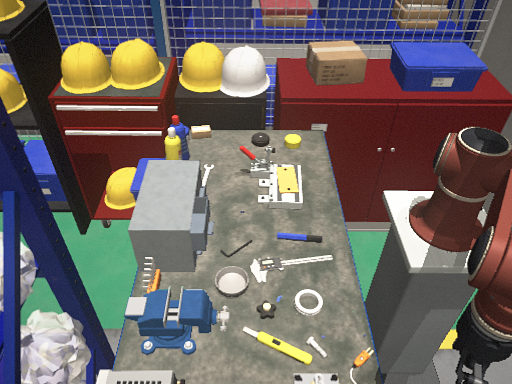

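View pics/top0.png

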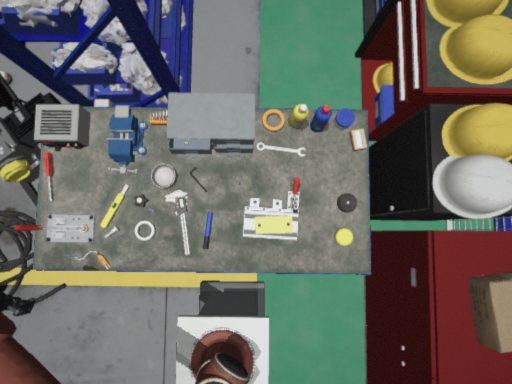

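The top view shows the fixture at about (271,222), the yellow blank at (273,225) and the red handle at (295,185). The side view shows the fixture at about (282,187).

```bash
cat >h.py <<'E'
import numpy as np, cv2
from station import ctrl
from scipy.spatial.transform import Rotation as R
def K(d):
    f=192/np.tan(np.radians(d["fovy"])/2); return np.array([[f,0,d["cx"]],[0,f,d["cy"]],[0,0,1]])
def rays(d,uv):
    p=cv2.undistortPoints(np.array(uv,float).reshape(-1,1,2),K(d),np.array([d["k1"],0,0,0.]))[:,0]
    return np.c_[p[:,0],-p[:,1],-np.ones(len(p))]@R.from_rotvec(d["attitude"]).as_matrix().T
def plane(d,uv,z):
    r=rays(d,uv); return d["xyz"]+r*((z-d["xyz"][2])/r[:,2])[:,None]
def tri(ds,uvs):
    A=0;b=0
    for d,uv in zip(ds,uvs):
        r=rays(d,[uv])[0]; r/=np.linalg.norm(r); P=np.eye(3)-np.outer(r,r); A=A+P; b=b+P@d["xyz"]
    return np.linalg.solve(A,b)
def proj(d,X):
    c=(np.array(X,float).reshape(-1,3)-d["xyz"])@R.from_rotvec(d["attitude"]).as_matrix()
    c=c*[1,-1,-1]; return cv2.projectPoints(c,np.zeros(3),np.zeros(3),K(d),np.array([d["k1"],0,0,0.]))[0][:,0]
def mask(im,lo,hi,box):
    m=cv2.inRange(cv2.cvtColor(im,cv2.COLOR_RGB2HSV),lo,hi); o=np.zeros_like(m); x0,y0,x1,y1=box; o[y0:y1,x0:x1]=m[y0:y1,x0:x1]; return o
def biggest(m): return max(cv2.findContours(m,cv2.RETR_EXTERNAL,cv2.CHAIN_APPROX_NONE)[0],key=cv2.contourArea)
BOX={"top":(235,165,310,250),"side":(235,140,305,215)}
def crop(d,n,box,s):
    x0,y0,x1,y1=box; return cv2.resize(d["image"][y0:y1,x0:x1,::-1],None,fx=s,fy=s,interpolation=cv2.INTER_CUBIC)
E
python3 - <<'E'
from h import *
D={n:ctrl.get_image(n) for n in BOX}
ims=[]
for n,d in D.items():
    b=BOX[n]; c=biggest(mask(d["image"],(20,90,90),(36,255,255),b)); r=cv2.minAreaRect(c); print(n,r)
    bp=cv2.boxPoints(r)
    print(plane(d,bp,.035).round(4).tolist(), plane(d,[r[0]],.035).round(4))
    cr=biggest(mask(d["image"],(0,150,90),(6,255,255),b)); print("red",cv2.minAreaRect(cr), cv2.boxPoints(cv2.minAreaRect(cr)).round(1).tolist())
    ims.append(cv2.resize(crop(d,n,b,5),(400,400)))
cv2.imwrite("pics/c1.png",np.hstack(ims))
M=[cv2.minAreaRect(biggest(mask(D[n]["image"],(20,90,90),(36,255,255),BOX[n])))[0] for n in BOX]
print("tri blank",tri(D.values(),M))
E
```

```text
top ((287.0, 225.0), (0.0, 0.0), 0.0)
[[0.4688, -0.2175, 0.035], [0.4688, -0.2175, 0.035], [0.4688, -0.2175, 0.035], [0.4688, -0.2175, 0.035]] [[ 0.4688 -0.2175  0.035 ]]
red ((295.8846130371094, 185.076904296875), (4.510671138763428, 14.708709716796875), 11.309932708740234) [[292.20001220703125, 191.8000030517578], [295.1000061035156, 177.39999389648438], [299.5, 178.3000030517578], [296.70001220703125, 192.6999969482422]]
side ((287.2029724121094, 179.02972412109375), (25.97047233581543, 19.303720474243164), 84.2894058227539)
[[0.5031, -0.2324, 0.035], [0.4371, -0.2434, 0.035], [0.4399, -0.1108, 0.035], [0.5013, -0.1013, 0.035]] [[ 0.4704 -0.1696  0.035 ]]
red ((247.0, 152.0), (18.431232452392578, 4.97777795791626), 42.273685455322266) [[238.5, 147.60000610351562], [241.89999389648438, 144.0], [255.5, 156.39999389648438], [252.10000610351562, 160.0]]
tri blank [ 0.46680499 -0.22163596 -0.00804717]
```

View pics/c1.png

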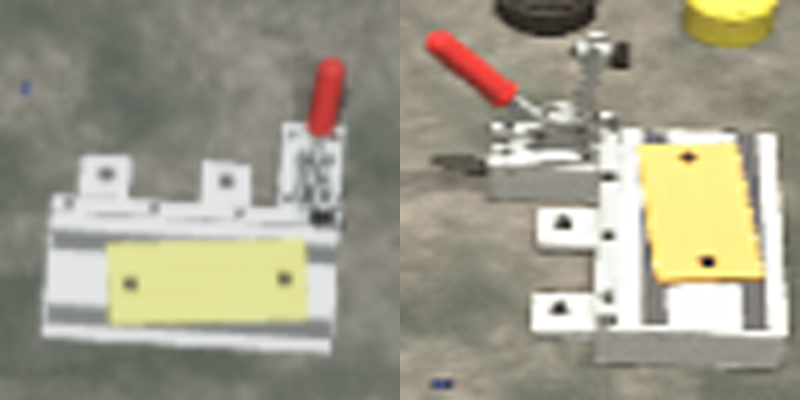

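The crop shows the fixture's bed corners clearly in both views, with the blank askew and close to the fence and the clamp up. Next I fit the fixture pose to these corners and measure the blank.

```bash
cat >>h.py <<'E'
from scipy.optimize import least_squares
def blank(d,n):
    lo=(20,60,90) if n=="top" else (12,90,90)
    m=mask(d["image"],lo,(36,255,255),BOX[n]); r=cv2.minAreaRect(biggest(m)); return r
E
python3 - <<'E'
from h import *
D={n:ctrl.get_image(n) for n in BOX}
t=lambda u,v:(235+u/5.333-.4,165+v/4.706-.4)
s=lambda u,v:(235+u/5.714-.4,140+v/5.333-.4)
O=[("top",t(42,336),(-62,95,30)),("top",t(331,351),(-62,-95,30)),("top",t(52,193),(42,95,42)),
("side",s(787,332) if 0 else s(387,332),(-62,95,30)),("side",s(378,133),(-62,-95,30)),("side",s(196,332),(42,95,42))]
# heights check: triangulate common corners
for i in range(3): print(tri(D.values(),[O[i][1],O[i+3][1]]).round(4))
def F(p):
    c,s_=np.cos(p[2]),np.sin(p[2]); Rm=np.array([[c,-s_,0],[s_,c,0],[0,0,1]])
    return np.concatenate([(proj(D[n],Rm@np.array(X)/1e3+[p[0],p[1],0])[0]-uv) for n,uv,X in O])
r=least_squares(F,[.46,-.17,0]); print("fixture",r.x,r.fun.round(2))
p=r.x;c,s_=np.cos(p[2]),np.sin(p[2]);Ri=np.array([[c,s_],[-s_,c]])
for n in D:
    b=blank(D[n],n); P=plane(D[n],np.vstack([cv2.boxPoints(b),b[0]]),.035)[:,:2]
    print(n,b,P.round(4).tolist()); print("  fix mm",((P-p[:2])@Ri.T*1e3).round(1).tolist())
print("tri blank",tri(D.values(),[blank(D[n],n)[0] for n in D]).round(4))
# red tip: far ends of red in both views
e=[t(331,62),s(35,38)]; X=tri(D.values(),e); print("handle tip",X.round(4),"fix",(Ri@(X[:2]-p[:2])*1e3).round(1))
o=ctrl.get_obs(); print(R.from_rotvec(o["tool_rot"]).as_matrix().round(3))
E
```

```text
[ 0.4298 -0.0639  0.0316]
[ 0.4193 -0.2513  0.0317]
[ 0.5342 -0.0687  0.0269]
fixture [ 0.48695706 -0.1593227  -0.04521263] [-0.62 -0.13 -0.09 -0.11 -0.74  0.13  0.44  0.92 -0.78  0.35  0.35 -3.09]
top ((273.5, 224.5), (17.0, 37.0), 90.0) [[0.4985, -0.1063], [0.5002, -0.2348], [0.4415, -0.2349], [0.4398, -0.107], [0.47, -0.1707]]
  fix mm [[9.2, 53.5], [16.7, -74.8], [-42.0, -77.6], [-49.4, 50.2], [-16.5, -12.2]]
side ((287.27459716796875, 179.52049255371094), (26.7985782623291, 19.46518325805664), 84.80557250976562) [[0.5029, -0.2325], [0.4363, -0.2426], [0.44, -0.1061], [0.5018, -0.0974], [0.4704, -0.1671]]
  fix mm [[19.2, -72.4], [-46.8, -85.5], [-49.3, 51.1], [12.0, 62.6], [-16.2, -8.5]]
tri blank [ 0.47   -0.1709  0.0318]
handle tip [ 0.6231 -0.2409  0.1122] fix [139.6 -75.3]
[[-0.909  0.417 -0.   ]
 [ 0.417  0.909 -0.001]
 [ 0.    -0.001 -1.   ]]
```

```bash
cat >>h.py <<'E'
FX=np.array([.4865,-.1600]); YAW=-.052
def toworld(fx,fy):
    c,s=np.cos(YAW),np.sin(YAW); return FX+np.array([[c,-s],[s,c]])@[fx/1e3,fy/1e3]
def delta(fx,fy,z):
    o=ctrl.get_obs(); T=R.from_rotvec(o["tool_rot"]); c,s=np.cos(YAW),np.sin(YAW)
    tgt=R.from_matrix(np.array([[-c,-s,0],[-s,c,0],[0,0,-1]]))
    print("offset",(T.inv().apply(np.r_[toworld(fx,fy),z/1e3]-o["tool_pos"])*1e3).round(1),"rot",(T.inv()*tgt).as_rotvec().round(3))
def where():
    o=ctrl.get_obs(); c,s=np.cos(YAW),np.sin(YAW); print("t",round(o["t"],2),"fix",(np.array([[c,s],[-s,c]])@(o["tool_pos"][:2]-FX)*1e3).round(1),"z",(o["tool_pos"][2]*1e3).round(1),"F",o["contact_force"].round(1))
E
python3 -c "
from h import *
delta(-15,82,120)"
```

```text
offset [-464.8 -496.7  111.2] rot [-0.001 -0.    -0.378]
```

```bash
python3 -m handwheel '[{"gripper":1,"offset":[-40,-43,0],"rotation":[0,0,-0.05]},{"gripper":1,"offset":[-80,-86,0],"rotation":[0,0,-0.1]},{"gripper":1,"offset":[-120,-129,0],"rotation":[0,0,-0.15]},{"gripper":1,"offset":[-160,-172,0],"rotation":[0,0,-0.2]},{"gripper":1,"offset":[-200,-215,0],"rotation":[0,0,-0.25]},{"gripper":1,"offset":[-240,-258,0],"rotation":[0,0,-0.3]},{"gripper":1,"offset":[-280,-300,0],"rotation":[0,0,-0.35]},{"gripper":1,"offset":[-320,-342,0],"rotation":[0,0,-0.378]}]' 40
python3 -c "
from h import *
delta(-15,82,60)"
```

```text
t: 1.3
tool_pos: [0.4091, 0.1221, 0.2316]
tool_rot: [0.079, 3.139, 0.0]
contact_force: [1.2, 0.2, -0.7]
opening: 0.0
grip_force: 0.0
offset [ -76.5 -195.9  171.6] rot [0.    0.001 0.001]
```

```bash
python3 -m handwheel '[{"gripper":1,"offset":[-20,-50,0],"rotation":[0,0,0]},{"gripper":1,"offset":[-40,-100,20],"rotation":[0,0,0]},{"gripper":1,"offset":[-60,-150,50],"rotation":[0,0,0]},{"gripper":1,"offset":[-76,-196,90],"rotation":[0,0,0]},{"gripper":1,"offset":[-76,-196,130],"rotation":[0,0,0]},{"gripper":1,"offset":[-76,-196,160],"rotation":[0,0,0]},{"gripper":1,"offset":[-76,-196,170],"rotation":[0,0,0]},{"gripper":1,"offset":[-76,-196,172],"rotation":[0,0,0]}]'
python3 - <<'E'
from h import *
where()
D={n:ctrl.get_image(n) for n in BOX}
cv2.imwrite("pics/c2.png",np.hstack([cv2.resize(crop(D[n],n,BOX[n],5),(400,400)) for n in D]))
E
```

```text
t: 2.3
tool_pos: [0.4746, -0.0757, 0.0594]
tool_rot: [-0.081, -3.14, -0.0]
contact_force: [0.4, 0.0, 0.3]
opening: 0.0004
grip_force: 0.0
t 2.3 fix [-16.2  83.6] z 59.4 F [0.4 0.  0.3]
```

View pics/c2.png

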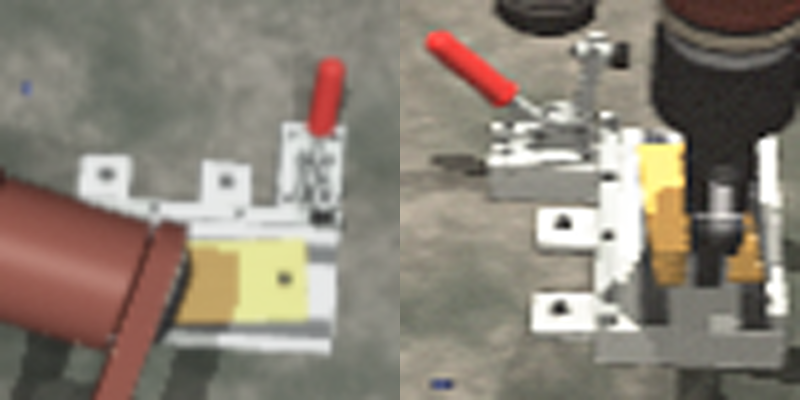

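The side crop shows the shut fingers hovering just behind the blank's trailing edge, above the bed. I go down until they touch the bed.

```bash
python3 -m handwheel '[{"gripper":1,"offset":[0,0,12],"rotation":[0,0,0]},{"gripper":1,"offset":[0,0,22],"rotation":[0,0,0]},{"gripper":1,"offset":[0,0,25],"rotation":[0,0,0]},{"gripper":1,"offset":[0,0,26],"rotation":[0,0,0]},{"gripper":1,"offset":[0,0,27],"rotation":[0,0,0]},{"gripper":1,"offset":[0,0,27],"rotation":[0,0,0]},{"gripper":1,"offset":[0,0,27],"rotation":[0,0,0]},{"gripper":1,"offset":[0,0,27],"rotation":[0,0,0]}]'
python3 -c "
from h import *
where()"
```

```text
t: 3.4
tool_pos: [0.4747, -0.0758, 0.0325]
tool_rot: [0.081, 3.14, -0.0]
contact_force: [-0.7, 0.3, -0.4]
opening: 0.0001
grip_force: 0.0
t 3.4 fix [-16.2  83.5] z 32.5 F [-0.7  0.3 -0.4]
```

```bash
python3 -m handwheel '[{"gripper":1,"offset":[0,-5,1],"rotation":[0,0,0]},{"gripper":1,"offset":[0,-12,1],"rotation":[0,0,0]},{"gripper":1,"offset":[0,-18,1],"rotation":[0,0,0]},{"gripper":1,"offset":[0,-24,1],"rotation":[0,0,0]},{"gripper":1,"offset":[0,-30,1],"rotation":[0,0,0]},{"gripper":1,"offset":[0,-36,1],"rotation":[0,0,0]},{"gripper":1,"offset":[0,-41,1],"rotation":[0,0,0]},{"gripper":1,"offset":[0,-43,1],"rotation":[0,0,0]}]'
python3 - <<'E'
from h import *
where()
D={n:ctrl.get_image(n) for n in BOX}
cv2.imwrite("pics/c3.png",np.hstack([cv2.resize(crop(D[n],n,BOX[n],5),(400,400)) for n in D]))
E
```

```text
t: 4.4
tool_pos: [0.4723, -0.1189, 0.0313]
tool_rot: [-0.082, -3.14, -0.0]
contact_force: [1.1, 2.6, 1.2]
opening: -0.0001
grip_force: 1.2
t 4.4 fix [-16.3  40.3] z 31.3 F [1.1 2.6 1.2]
```

View pics/c3.png

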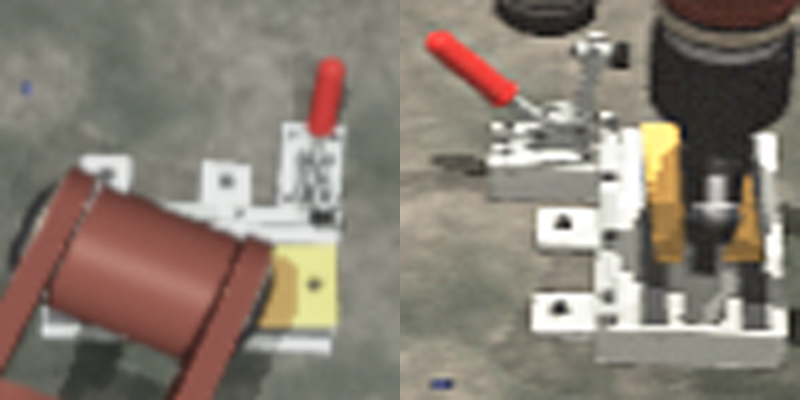

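The blank moved along; its leading edge is now at about crop column 339, just past the nose (about 4 mm). I push 14 mm more, then back off and come round to the near long side.

```bash
python3 -m handwheel '[{"gripper":1,"offset":[0,-5,0],"rotation":[0,0,0]},{"gripper":1,"offset":[0,-10,0],"rotation":[0,0,0]},{"gripper":1,"offset":[0,-14,0],"rotation":[0,0,0]},{"gripper":1,"offset":[0,-14,0],"rotation":[0,0,0]},{"gripper":1,"offset":[0,0,0],"rotation":[0,0,0]},{"gripper":1,"offset":[0,5,-25],"rotation":[0,0,0]},{"gripper":1,"offset":[20,5,-50],"rotation":[0,0,0]},{"gripper":1,"offset":[60,5,-50],"rotation":[0,0,0]}]'
python3 - <<'E'
from h import *
where()
delta(-82,-42,70); delta(-82,-42,32)
d=ctrl.get_image("top"); 
b=blank(d,"top"); c,s=np.cos(YAW),np.sin(YAW)
print(b,((plane(d,np.vstack([cv2.boxPoints(b),b[0]]),.035)[:,:2]-FX)@np.array([[c,s],[-s,c]]).T*1e3).round(1).tolist())
E
```

```text
t: 5.5
tool_pos: [0.4145, -0.1109, 0.0843]
tool_rot: [0.079, 3.136, -0.004]
contact_force: [-0.4, 0.2, 0.1]
opening: -0.0003
grip_force: 0.0
t 5.5 fix [-74.4  45.3] z 84.3 F [-0.4  0.2  0.1]
offset [  7.8 -87.2  14.4] rot [-0.003  0.005  0.002]
offset [  8.  -87.1  52.4] rot [-0.003  0.005  0.002]
((283.5, 226.0), (18.0, 37.0), 90.0) [[8.0, 19.4], [16.4, -108.9], [-45.7, -112.0], [-54.0, 15.6], [-18.9, -46.5]]
```

```bash
python3 -m handwheel '[{"gripper":1,"offset":[8,-40,0],"rotation":[0,0,0]},{"gripper":1,"offset":[8,-80,0],"rotation":[0,0,0]},{"gripper":1,"offset":[8,-89,20],"rotation":[0,0,0]},{"gripper":1,"offset":[8,-89,45],"rotation":[0,0,0]},{"gripper":1,"offset":[8,-89,51],"rotation":[0,0,0]},{"gripper":1,"offset":[8,-89,52],"rotation":[0,0,0]},{"gripper":1,"offset":[8,-89,52],"rotation":[0,0,0]},{"gripper":1,"offset":[8,-89,52],"rotation":[0,0,0]}]'
python3 -c "
from h import *
where()"
```

```text
t: 6.55
tool_pos: [0.4008, -0.1993, 0.0302]
tool_rot: [0.081, 3.139, -0.002]
contact_force: [-0.0, 0.4, 0.3]
opening: 0.0001
grip_force: 0.0
t 6.55 fix [-83.6 -43.7] z 30.2 F [-0.   0.4  0.3]
```

```bash
python3 -m handwheel '[{"gripper":1,"offset":[0,0,-1.7],"rotation":[0,0,0]},{"gripper":1,"offset":[-8,0,-1.7],"rotation":[0,0,0]},{"gripper":1,"offset":[-16,0,-1.7],"rotation":[0,0,0]},{"gripper":1,"offset":[-23,0,-1.7],"rotation":[0,0,0]},{"gripper":1,"offset":[-29,0,-1.7],"rotation":[0,0,0]},{"gripper":1,"offset":[-34,0,-1.7],"rotation":[0,0,0]},{"gripper":1,"offset":[-38,0,-1.7],"rotation":[0,0,0]},{"gripper":1,"offset":[-40,0,-1.7],"rotation":[0,0,0]}]'
python3 - <<'E'
from h import *
where()
D={n:ctrl.get_image(n) for n in BOX}
cv2.imwrite("pics/c4.png",np.hstack([cv2.resize(crop(D[n],n,BOX[n],5),(400,400)) for n in D]))
E
```

```text
t: 7.55
tool_pos: [0.4401, -0.2011, 0.0309]
tool_rot: [-0.081, -3.14, -0.0]
contact_force: [-3.7, 0.2, 2.1]
opening: -0.0003
grip_force: 1.7
t 7.55 fix [-44.2 -43.5] z 30.9 F [-3.7  0.2  2.1]
```

View pics/c4.png

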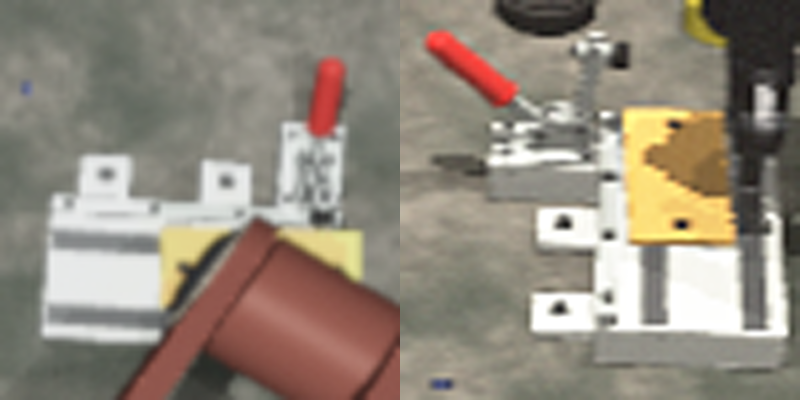

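The blank is now close to the fence (side crop, left edge at about column 625) and overhangs the nose (top crop, lead edge at about column 362 against nose 338). I press a few millimetres more to seat it.

```bash
python3 -m handwheel '[{"gripper":1,"offset":[-1,0,-0.5],"rotation":[0,0,0]},{"gripper":1,"offset":[-2,0,-0.5],"rotation":[0,0,0]},{"gripper":1,"offset":[-3,0,-0.5],"rotation":[0,0,0]},{"gripper":1,"offset":[-3,0,-0.5],"rotation":[0,0,0]},{"gripper":1,"offset":[-3,0,-0.5],"rotation":[0,0,0]},{"gripper":1,"offset":[-3,0,-0.5],"rotation":[0,0,0]},{"gripper":1,"offset":[-3,0,-0.5],"rotation":[0,0,0]},{"gripper":1,"offset":[-3,0,-0.5],"rotation":[0,0,0]}]'
python3 -c "
from h import *
where()"
```

```text
t: 8.65
tool_pos: [0.4427, -0.201, 0.0313]
tool_rot: [-0.081, -3.14, -0.001]
contact_force: [-3.8, 3.4, -0.2]
opening: 0.0002
grip_force: 2.1
t 8.65 fix [-41.6 -43.2] z 31.3 F [-3.8  3.4 -0.2]
```

```bash
python3 -m handwheel '[{"gripper":1,"offset":[-1,0,0],"rotation":[0,0,0]},{"gripper":1,"offset":[-2,0,0],"rotation":[0,0,0]},{"gripper":1,"offset":[-3,0,0],"rotation":[0,0,0]},{"gripper":1,"offset":[-3,0,0],"rotation":[0,0,0]},{"gripper":1,"offset":[-3,0,0],"rotation":[0,0,0]},{"gripper":1,"offset":[-3,0,0],"rotation":[0,0,0]},{"gripper":1,"offset":[-3,0,0],"rotation":[0,0,0]},{"gripper":1,"offset":[-3,0,0],"rotation":[0,0,0]}]'
python3 -c "
from h import *
where()"
```

```text
t: 9.65
tool_pos: [0.4436, -0.2007, 0.0311]
tool_rot: [-0.08, -3.134, -0.003]
contact_force: [-12.7, 3.6, 6.4]
opening: 0.0001
grip_force: 6.2
t 9.65 fix [-40.7 -42.8] z 31.1 F [-12.7   3.6   6.4]
```

Force rose to 12.7 N with no more travel, so it is seated. I back off and check.

```bash
python3 -m handwheel '[{"gripper":1,"offset":[5,0,0],"rotation":[0,0,0]},{"gripper":1,"offset":[30,0,0],"rotation":[0,0,0]},{"gripper":1,"offset":[60,0,-20],"rotation":[0,0,0]},{"gripper":1,"offset":[60,0,-80],"rotation":[0,0,0]},{"gripper":1,"offset":[60,30,-140],"rotation":[0,0,0]},{"gripper":1,"offset":[60,80,-170],"rotation":[0,0,0]},{"gripper":1,"offset":[60,140,-170],"rotation":[0,0,0]},{"gripper":1,"offset":[60,190,-170],"rotation":[0,0,0]}]'
python3 - <<'E'
from h import *
where()
D={n:ctrl.get_image(n) for n in BOX}
c,s=np.cos(YAW),np.sin(YAW)
for n,d in D.items():
    b=blank(d,n); print(n,b,((plane(d,np.vstack([cv2.boxPoints(b),b[0]]),.035)[:,:2]-FX)@np.array([[c,s],[-s,c]]).T*1e3).round(1).tolist())
cv2.imwrite("pics/c5.png",np.hstack([cv2.resize(crop(D[n],n,BOX[n],5),(400,400)) for n in D]))
E
```

```text
t: 10.65
tool_pos: [0.3977, -0.0072, 0.204]
tool_rot: [0.081, 3.132, -0.001]
contact_force: [0.5, 0.3, 0.3]
opening: -0.0004
grip_force: 0.0
t 10.65 fix [-96.6 148. ] z 204.0 F [0.5 0.3 0.3]
top ((283.521240234375, 220.92672729492188), (37.45580291748047, 17.136398315429688), 2.12109637260437) [[-32.8, 18.7], [26.5, 20.1], [30.2, -110.1], [-29.2, -110.9], [-1.4, -45.6]]
side ((282.0, 172.5), (25.0, 18.0), 90.0) [[31.9, -110.2], [-30.3, -113.9], [-27.3, 18.9], [30.6, 22.2], [1.3, -43.4]]
```

View pics/c5.png

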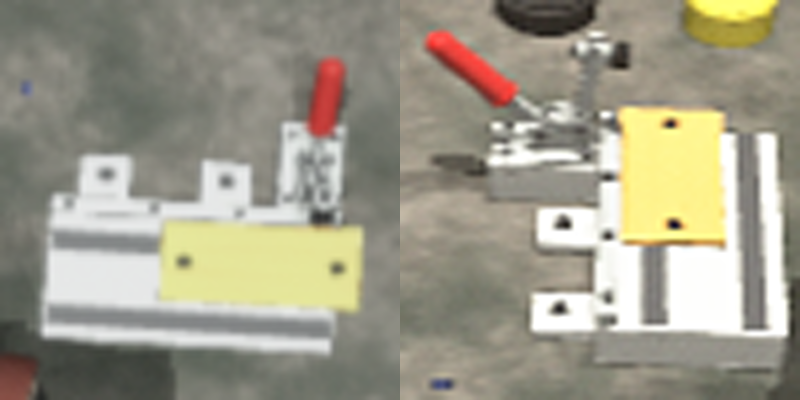

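The blank is flush against the fence (about 0 mm, angle below 0.02 rad) and overhangs by about 15 mm, so I push it about 4 mm more along the fence.

```bash
python3 -c "
from h import *
delta(2,42,70);delta(2,42,32)"
```

```text
offset [ -97.6 -108.8  133.6] rot [0.001 0.006 0.007]
offset [ -97.4 -108.8  171.6] rot [0.001 0.006 0.007]
```

```bash
python3 -m handwheel '[{"gripper":1,"offset":[-35,-35,20],"rotation":[0,0,0]},{"gripper":1,"offset":[-70,-70,50],"rotation":[0,0,0]},{"gripper":1,"offset":[-98,-106,90],"rotation":[0,0,0]},{"gripper":1,"offset":[-98,-106,130],"rotation":[0,0,0]},{"gripper":1,"offset":[-98,-106,155],"rotation":[0,0,0]},{"gripper":1,"offset":[-98,-106,165],"rotation":[0,0,0]},{"gripper":1,"offset":[-98,-106,169],"rotation":[0,0,0]},{"gripper":1,"offset":[-98,-106,169],"rotation":[0,0,0]}]'
python3 -c "
from h import *
where()"
```

```text
t: 11.75
tool_pos: [0.4893, -0.12, 0.0337]
tool_rot: [0.081, 3.138, -0.001]
contact_force: [-0.3, 0.9, 1.2]
opening: 0.0002
grip_force: 0.0
t 11.75 fix [ 0.7 40. ] z 33.7 F [-0.3  0.9  1.2]
```

Now push to tool y about 22 at z about 32, and back off.

```bash
python3 -m handwheel '[{"gripper":1,"offset":[0,0,2],"rotation":[0,0,0]},{"gripper":1,"offset":[0,-6,2],"rotation":[0,0,0]},{"gripper":1,"offset":[0,-11,2],"rotation":[0,0,0]},{"gripper":1,"offset":[0,-14,2],"rotation":[0,0,0]},{"gripper":1,"offset":[0,-16,2],"rotation":[0,0,0]},{"gripper":1,"offset":[0,-18,2],"rotation":[0,0,0]},{"gripper":1,"offset":[0,-18,2],"rotation":[0,0,0]},{"gripper":1,"offset":[0,-18,2],"rotation":[0,0,0]}]'
python3 -c "
from h import *
where()"
python3 -m handwheel '[{"gripper":1,"offset":[0,15,0],"rotation":[0,0,0]},{"gripper":1,"offset":[0,20,-30],"rotation":[0,0,0]},{"gripper":1,"offset":[0,20,-80],"rotation":[0,0,0]},{"gripper":1,"offset":[0,50,-130],"rotation":[0,0,0]},{"gripper":1,"offset":[30,100,-150],"rotation":[0,0,0]},{"gripper":1,"offset":[60,140,-150],"rotation":[0,0,0]},{"gripper":1,"offset":[80,160,-150],"rotation":[0,0,0]},{"gripper":1,"offset":[80,160,-150],"rotation":[0,0,0]}]'
python3 - <<'E'
from h import *
where()
D={n:ctrl.get_image(n) for n in BOX}
c,s=np.cos(YAW),np.sin(YAW)
for n,d in D.items():
    b=blank(d,n); print(n,b,((plane(d,np.vstack([cv2.boxPoints(b),b[0]]),.035)[:,:2]-FX)@np.array([[c,s],[-s,c]]).T*1e3).round(1).tolist())
cv2.imwrite("pics/c6.png",np.hstack([cv2.resize(crop(D[n],n,BOX[n],5),(400,400)) for n in D]))
E
```

```text
t: 12.75
tool_pos: [0.4875, -0.1374, 0.0306]
tool_rot: [0.081, 3.14, 0.0]
contact_force: [0.5, 3.0, 2.6]
opening: -0.0001
grip_force: 1.3
t 12.75 fix [-0.2 22.6] z 30.6 F [0.5 3.  2.6]
t: 13.75
tool_pos: [0.4148, 0.0277, 0.1802]
tool_rot: [0.077, 3.14, -0.001]
contact_force: [-0.1, 0.6, -0.2]
opening: 0.0002
grip_force: 0.0
t 13.75 fix [-81.4 183.7] z 180.2 F [-0.1  0.6 -0.2]
top ((284.3598937988281, 221.423583984375), (37.29764938354492, 18.095605850219727), 2.0454084873199463) [[-36.0, 15.3], [26.6, 16.9], [30.4, -112.7], [-32.2, -113.7], [-2.9, -48.5]]
side ((282.0, 172.5), (25.0, 18.0), 90.0) [[31.9, -110.2], [-30.3, -113.9], [-27.3, 18.9], [30.6, 22.2], [1.3, -43.4]]
```

View pics/c6.png

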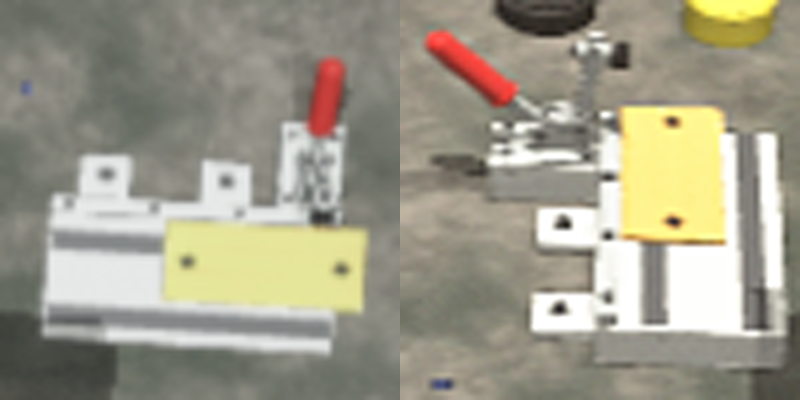

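The blank moved about 3 mm: lead edge at crop column about 365 against nose 338, so about 18 mm overhang, still flush. Next, the handle.

```bash
python3 -c "
from h import *
delta(128,-74,150)"
```

```text
offset [-207.9 -256.6   30.8] rot [-0.001  0.001  0.001]
```

```bash
python3 -m handwheel '[{"gripper":1,"offset":[-30,-37,0],"rotation":[0,0,0]},{"gripper":1,"offset":[-65,-80,0],"rotation":[0,0,0]},{"gripper":1,"offset":[-100,-123,0],"rotation":[0,0,0]},{"gripper":1,"offset":[-135,-166,0],"rotation":[0,0,0]},{"gripper":1,"offset":[-170,-209,0],"rotation":[0,0,0]},{"gripper":1,"offset":[-200,-247,10],"rotation":[0,0,0]},{"gripper":1,"offset":[-208,-257,30],"rotation":[0,0,0]},{"gripper":1,"offset":[-208,-257,30],"rotation":[0,0,0]}]'
python3 - <<'E'
from h import *
where(); delta(128,-74,53)
E
```

```text
t: 14.85
tool_pos: [0.6091, -0.2425, 0.1471]
tool_rot: [-0.085, -3.135, -0.003]
contact_force: [-1.4, -0.0, -1.2]
opening: 0.0001
grip_force: 0.0
t 14.85 fix [126.7 -76. ] z 147.1 F [-1.4 -0.  -1.2]
offset [-1.7  1.8 94.1] rot [ 0.002 -0.005 -0.002]
```

```bash
python3 -m handwheel '[{"gripper":1,"offset":[9,2,10],"rotation":[0,0,0]},{"gripper":1,"offset":[9,2,25],"rotation":[0,0,0]},{"gripper":1,"offset":[9,2,33],"rotation":[0,0,0]},{"gripper":1,"offset":[9,2,39],"rotation":[0,0,0]},{"gripper":1,"offset":[9,2,45],"rotation":[0,0,0]},{"gripper":1,"offset":[9,2,51],"rotation":[0,0,0]},{"gripper":1,"offset":[9,2,56],"rotation":[0,0,0]},{"gripper":1,"offset":[9,2,60],"rotation":[0,0,0]}]'
python3 - <<'E'
from h import *
where(); delta(118,-74,53)
E
```

```text
t: 15.85
tool_pos: [0.6017, -0.2388, 0.0908]
tool_rot: [0.081, 3.14, -0.001]
contact_force: [0.0, -0.2, 2.6]
opening: -0.0002
grip_force: 1.3
t 15.85 fix [119.1 -72.7] z 90.8 F [ 0.  -0.2  2.6]
offset [ 1.2 -1.3 37.8] rot [-0.001  0.001  0.   ]
```

In contact (2.6 N). I keep going down, to about z 56 first.

```bash
python3 -m handwheel '[{"gripper":1,"offset":[0,-1,5],"rotation":[0,0,0]},{"gripper":1,"offset":[0,-1,10],"rotation":[0,0,0]},{"gripper":1,"offset":[0,-1,15],"rotation":[0,0,0]},{"gripper":1,"offset":[0,-1,20],"rotation":[0,0,0]},{"gripper":1,"offset":[0,-1,25],"rotation":[0,0,0]},{"gripper":1,"offset":[0,-1,29],"rotation":[0,0,0]},{"gripper":1,"offset":[0,-1,32],"rotation":[0,0,0]},{"gripper":1,"offset":[0,-1,34],"rotation":[0,0,0]}]'
python3 -c "
from h import *
where()"
```

```text
t: 16.85
tool_pos: [0.603, -0.2397, 0.0576]
tool_rot: [0.081, 3.136, -0.001]
contact_force: [2.0, 0.2, 5.8]
opening: -0.0
grip_force: 2.7
t 16.85 fix [120.4 -73.5] z 57.6 F [2.  0.2 5.8]
```

```bash
python3 -m handwheel '[{"gripper":1,"offset":[0,0,1],"rotation":[0,0,0]},{"gripper":1,"offset":[0,0,2],"rotation":[0,0,0]},{"gripper":1,"offset":[0,0,3],"rotation":[0,0,0]},{"gripper":1,"offset":[0,0,4],"rotation":[0,0,0]},{"gripper":1,"offset":[0,0,5],"rotation":[0,0,0]},{"gripper":1,"offset":[0,0,5],"rotation":[0,0,0]},{"gripper":1,"offset":[0,0,5],"rotation":[0,0,0]},{"gripper":1,"offset":[0,0,5],"rotation":[0,0,0]}]'
python3 -c "
from h import *
where()"
```

```text
t: 17.85
tool_pos: [0.6015, -0.2397, 0.054]
tool_rot: [-0.081, -3.14, 0.0]
contact_force: [-2.2, 3.2, 15.5]
opening: -0.0
grip_force: 7.8
t 17.85 fix [119.  -73.6] z 54.0 F [-2.2  3.2 15.5]
```

At the stop (z 54, 15 N). One more small press, then lift clear and check.

```bash
python3 -m handwheel '[{"gripper":1,"offset":[0,0,1],"rotation":[0,0,0]},{"gripper":1,"offset":[0,0,2],"rotation":[0,0,0]},{"gripper":1,"offset":[0,0,2],"rotation":[0,0,0]},{"gripper":1,"offset":[0,0,2],"rotation":[0,0,0]},{"gripper":1,"offset":[0,0,2],"rotation":[0,0,0]},{"gripper":1,"offset":[0,0,2],"rotation":[0,0,0]},{"gripper":1,"offset":[0,0,2],"rotation":[0,0,0]},{"gripper":1,"offset":[0,0,2],"rotation":[0,0,0]}]'
python3 -m handwheel '[{"gripper":1,"offset":[0,0,-10],"rotation":[0,0,0]},{"gripper":1,"offset":[0,0,-50],"rotation":[0,0,0]},{"gripper":1,"offset":[0,0,-100],"rotation":[0,0,0]},{"gripper":1,"offset":[20,40,-140],"rotation":[0,0,0]},{"gripper":1,"offset":[50,90,-140],"rotation":[0,0,0]},{"gripper":1,"offset":[80,140,-140],"rotation":[0,0,0]},{"gripper":1,"offset":[110,190,-140],"rotation":[0,0,0]},{"gripper":1,"offset":[140,240,-140],"rotation":[0,0,0]}]'
python3 - <<'E'
from h import *
where()
D={n:ctrl.get_image(n) for n in BOX}
cv2.imwrite("pics/c7.png",np.hstack([cv2.resize(crop(D[n],n,BOX[n],5),(400,400)) for n in D]))
E
```

```text
t: 18.85
tool_pos: [0.6016, -0.2398, 0.0538]
tool_rot: [-0.081, -3.14, 0.0]
contact_force: [-7.0, 4.4, 23.0]
opening: -0.0001
grip_force: 11.8
t: 19.85
tool_pos: [0.4711, 0.0088, 0.1873]
tool_rot: [-0.082, -3.136, -0.001]
contact_force: [0.5, 0.8, 0.4]
opening: -0.0001
grip_force: 0.0
t 19.85 fix [-24.2 167.8] z 187.3 F [0.5 0.8 0.4]
```

View pics/c7.png

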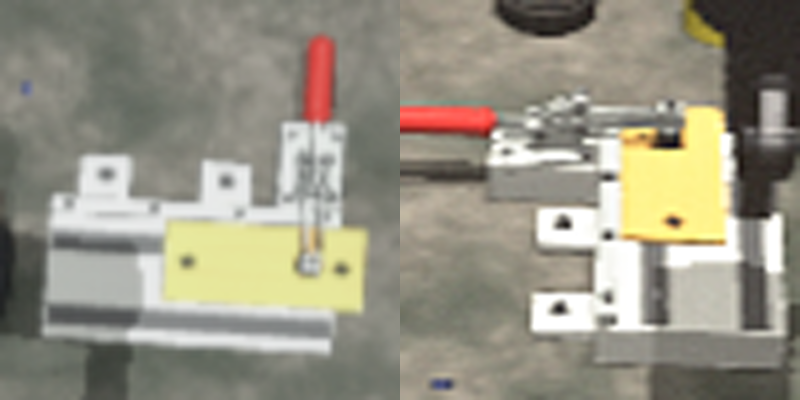

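The handle is level, the foot is down on the blank (top crop, about (310,262)), and the blank has not moved. I hand it in.

```bash
python3 -c "
from station import ctrl
print(ctrl.finish_job())"
```

```text
the job is handed in; nothing more can be done
None
```

I handed the job in at about 20 s: the blank lies against the fence with roughly 18 mm past the nose (measured in the camera images), the clamp handle is down on its stop with the foot on the blank, and the robot is clear; no verdict came back.

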